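Flip a lighting board over the stop of a turning block

ROBOT

A 7-joint arm with a two-finger parallel gripper is mounted at the origin on the work surface. World frame = base frame: x ahead of the robot, y to its left, z up, the work surface at z = 0. Lengths are in mm, angles in rad, forces in N, time in s.
With the tool pointing down it reaches from about 400 to 875 mm from the base axis. Payload 4.4 kg.
Tool frame: the origin (TCP) lies midway between the tips of the shut fingers; the grasp point (between the pads) lies 19 mm behind it (ctrl.grip_point_offset is the distance from the TCP to the grasp point, in mm); z points along the fingers, y is the direction in which the jaws open and shut (so a half turn about z gives the same grasp; the last joint's range is limited). The gripper opens to 85 mm and grips with 20 to 120 N. Pads are 22 mm wide; open, the fingers measure 114 mm over their backs; the gripper's body (76 mm by 85 mm) begins 54 mm behind the grasp point. The pads swing forward as they close: fully open they stand 13 mm farther back than shut.
Start: joints at [1.264, 0.628, 0.038, 1.517, -0.027, 0.996, -0.02], TCP at [155.039, -631.253, 231.313] pointing down, gripper open.
Joint ranges: [-3.06, 3.06], [-0.37, 2.12], [-1.25, 1.32], [0.18, 2.47], [-1.1, 4.24], [0.23, 1.98], [-2.94, 2.94]. Speed limits (rad/s): [2.57, 2.57, 3.14, 3.14, 3.14, 3.14, 3.14].

INTERFACE

Orientations are given as [roll, pitch, yaw] about the fixed x, y, z axes, in that order (R = Rz(yaw) Ry(pitch) Rx(roll)).
In Python, from cell import ctrl, imaging, models gives the robot as it stands. The module is installed in compiled form; this text tells all that it offers.
- The arm moves only by the tool drive_tool, never from a script. Its argument "deltas" is text: rows parted by semicolons, each of 5 numbers parted by spaces: the shift along the tool's x, y, z in m, then the turn about the tool's z in degrees, then the finger opening in m, from 0 to 0.0854. A call has 1 to 12 rows; each row is the pose to reach, as a shift and turn from the pose commanded when the call began, along the tool's axes at that moment; what a row does not reach only later rows make up. A row lasts 1/8 s, in which the tool goes at most 62.5 mm and 10.7 degrees, less where a joint would pass 70% of its speed; a pose out of reach is approached as far as the arm can. A call with a gripper value outside its range is refused whole. The fingers move at their own pace and stop on an object; the grip force is fixed at half the most. Time passes only in rows, so rows that repeat a pose let the fingers close. It gives the time, the measured TCP pose, the force and the opening at its end, in the units of the state.
- ctrl.read_state(): the state, without advancing time (a new reading comes with each control period).
- imaging.get_image(name): name is "scene" or "top"; returns a dict with "color" (420x560x3 uint8, red, green, blue), "range_z" (420x560 float32, mm along the optical axis (not along the pixel's ray), 0 where there is no reading), "vfov" (degrees; the focal length in pixels is half the picture's height over the tangent of half this angle, whatever the lens; pixels are square), "cx", "cy" (the principal point, pixels), "k1" (the pictures are not rectified: a ray, as slopes to the right and down, at radius r is drawn at 1 + k1 r^2 times it, then the intrinsics apply), "extrinsics" (4x4, takes a point from camera to world coordinates). Camera axes: x right, y down, z forward; pixel columns grow to the right and rows downward; lengths in mm; the calibration is good to about 2 mm. A picture is of the moment at which its call begins.
- ctrl.finish_job(): hands the job in, once; it reports no verdict.
Trained networks look in a picture, given as the dict that the camera call returned (one of the last four; its "shot" number tells which), for a name from the list of things; names that differ only in an ending like _2 or _b are one class to them, and where a whole thing is asked for, a point or a joint stands for the part that bears it (a point fixed in the world has none). Each returns a list of dicts, best first, with "score" (0 to 1); they miss things now and then, are a little off and sometimes report something else, mostly with a low value. They report only what shows in the picture. A call takes as long as a camera call. They do not tell look-alikes from the thing itself.
- models.spot_in(picture, thing): "point" ([column, row] in pixels, amid what is visible of it).
- models.landmark_of(picture, thing): "point" ([column, row] in pixels: a listed point, or the origin of a listed thing).
The state is a dict: "clock": time; "qpos": joint angles; "qd": joint speeds; "tau": joint torques, N m; "eef_pos": TCP position; "tool_rot": TCP orientation; "force": force on the tool from outside, world axes, zero at the start; "torque": the same for the moment, N m; "width": finger opening in mm.
Only numpy, scipy, OpenCV 4.12 (cv2) and the standard library are available. Lean on these libraries where they do the work, as an engineer would, in place of code of your own. Each camera call takes 0.05 s, during which the arm holds its last target.

TASK

Turn the green lighting board over so that its white lamp face is up, without picking it up: with the fingertips push it along the grey deck and down the white slope against the orange stop, and keep pushing its raised rear edge forward and up until it stands on its front edge at the stop and topples over onto the blue pad. Leave it lying flat, still and roughly square on the pad, not sticking out over its sides, and leave the lenses, tools and other things around the block where they are.

Things in the scene. Friction and masses are not known exactly. Their poses are not given: they have to be found in the camera images.
- turner: Fixed turning block, 120 mm wide, open sides. Origin on the table (z = 0) below the orange stop's working face, on the centre line. x = direction of pushing, z up. Along x: flat grey deck, then white slope from x = -54 mm (40 mm high) down to x = 0 (6 mm high), then the orange stop at x = 0 to 10 mm, a straight step from 6 to 22 mm high, then the blue pad and a fence.
- turner_deck (a point): Middle of the grey deck's top, 40 mm above the table; the deck is 130 mm long (block x = -184 to -54 mm) and 120 mm wide. Axes as the block's.
- turner_pad (a point): Middle of the blue pad's top, 22 mm above the table, level with the stop's top. Pad from block x = 10 to 108 mm, 120 mm wide; behind it an aluminium end fence, 12 mm thick, 32 mm high. Axes as the block's.
- board: Loose rigid lighting board, 76 (x) x 60 (y) x 6 mm, 40 to 85 g, on the grey deck, at most 0.2 rad askew. Green face with black chips up, white face with yellow lamps down. Origin: centre of the white face; x towards its front edge (nearer the slope), z out of the green face. Pushed past the slope's top it tips down onto the slope; if its rear edge hangs on the finger, back off a little to let it drop.
- board_rear (a point): Middle of the board's rear edge, half-way through its thickness; axes as the board's. With the front edge in the corner at the stop it stands about 10 mm behind the slope's top, some 6 mm clear of the deck. The edge catches on a finger rather than sliding up it, so follow this edge round its arc: 76 mm radius about the foot of the stop.
- board_center (a point): Centre of the lighting board, half-way through its thickness; axes as the board's.
- board_front (a point): Middle of the board's front edge, half-way through its thickness, 38 mm from the centre; axes as the board's.
- objective: Bystander: steel microscope objective standing upright, 24 mm across, 42 mm tall. Origin at its underside. Leave it alone.
- lens_cell: Bystander: low black lens cell, 34 mm across, 18 mm tall. Origin at its underside. Leave it alone.
- thumb_nut: Bystander: brass thumb nut, 24 mm across, 20 mm tall. Origin at its underside. Leave it alone.
- driver: Bystander: screwdriver lying on the table, 170 mm long. Origin at its underside. Leave it alone.
- lens_jar: Bystander: jar with black cap and paper label, 52 mm across, 70 mm tall. Origin at its underside. Leave it alone.
- cup: Bystander: blue mug, 70 mm across, 80 mm tall. Origin at its underside. Leave it alone.
- slide_box: Bystander: blue slide box with clear lid, 100 x 85 x 34 mm. Origin at its underside. Leave it alone.
Things that resemble listed ones, but are neither listed nor needed, are in the scene too. Of the things like the board, leave any that is brown or red; of the rest the larger one is meant.

How it is judged:
By the outcome, as a careful person would: the job done as asked, in the order asked, and still so for the second after the job is handed in, with the robot touching nothing.
It also fails if it takes over 42 s, if anything falls off the work surface, if the arm or the gripper's body presses on something with over 40 N, if the wrist force passes 120 N, or if a joint passes its speed limit or range.

## Working session

There is one attempt and no reset: what is moved stays moved. The work goes in short steps, Python scripts to look and compute and a tool call to move; the robot and the scene stay as the last step left them, time stands still between calls to the robot, and variables do not carry over. Pictures are saved under pics/ and viewed, and the job is handed in when it is done.

Besides the shell and the picture viewer there is one more tool, called after "Request:" as a command line: name --argument value ..., lists and objects as JSON in quotes. drive_tool: Moves the arm, as the interface text tells. Its arguments: {"type":"object","properties":{"deltas":{"type":"string"}},"required":["deltas"]}

```bash
mkdir -p pics; ls; cat > h.py <<'E'
import numpy as np, cv2
from cell import ctrl, imaging, models
def K(p):
    f=p["color"].shape[0]/2/np.tan(np.radians(p["vfov"])/2); return f
def ray(p,uv):
    f=K(p); d=np.array([(uv[0]-p["cx"])/f,(uv[1]-p["cy"])/f]); 
    u=d.copy()
    for _ in range(30):
        u=d/(1+p["k1"]*(u@u))
    return np.array([u[0],u[1],1.0])
def at_z(p,uv,z):
    E=np.array(p["extrinsics"]); r=E[:3,:3]@ray(p,uv); o=E[:3,3]; return o+r*(z-o[2])/r[2]
def at_depth(p,uv):
    E=np.array(p["extrinsics"]); c,r=int(round(uv[0])),int(round(uv[1]))
    w=p["range_z"][max(0,r-1):r+2,max(0,c-1):c+2]; w=w[w>0]
    if len(w)==0: return None
    return E[:3,3]+E[:3,:3]@(ray(p,uv)*np.median(w))
def proj(p,X):
    E=np.array(p["extrinsics"]); c=E[:3,:3].T@(np.array(X)-E[:3,3]); u=c[:2]/c[2]
    u=u*(1+p["k1"]*(u@u)); return u*K(p)+np.array([p["cx"],p["cy"]])
def save(p,n,box=None,s=1):
    im=p["color"][:,:,::-1]
    if box: im=im[box[1]:box[3],box[0]:box[2]]
    if s!=1: im=cv2.resize(im,None,fx=s,fy=s,interpolation=cv2.INTER_CUBIC)
    cv2.imwrite("pics/"+n,im)
E
python3 - <<'E'
from h import *
np.set_printoptions(precision=2,suppress=True)
s=ctrl.read_state(); print(s)
for n in("scene","top"):
    p=imaging.get_image(n); save(p,n+"0.png"); print(n,p["extrinsics"],p["vfov"],p["k1"])
    for t in("board","turner","turner_deck","turner_pad","board_center","board_rear","board_front"):
        print(t,[(np.round(d["point"],1),round(d["score"],2), at_depth(p,d["point"])) for d in models.landmark_of(p,t)[:4]])
E
```

```text
pics
{'clock': 0.0, 'qpos': array([ 1.26,  0.63,  0.04,  1.52, -0.03,  1.  , -0.02]), 'qd': array([ 0.,  0.,  0.,  0., -0., -0., -0.]), 'tau': array([  0.  , -56.34,   1.23, -19.34,   0.01,   0.01,  -0.  ]), 'eef_pos': array([ 154.89, -630.63,  230.38]), 'tool_rot': array([-3.14,  0.  ,  0.24]), 'force': array([ 0.38, -0.16,  0.29]), 'torque': array([-0.  ,  0.01, -0.02]), 'width': 85.49051102678692}
scene [[  -0.26    0.54   -0.8  1254.35]
 [   0.96    0.16   -0.21  178.97]
 [   0.02   -0.83   -0.56  574.82]
 [   0.      0.      0.      1.  ]] 53.72119516886345 0.03959501809589672
board [(array([271.1, 215.5]), 0.92, array([549.87, -12.21,  46.49])), (array([214.7, 214.6]), 0.8, array([ 527.18, -155.36,    3.54])), (array([187. , 251.5]), 0.79, array([ 667.54, -159.38,    5.49])), (array([239.2, 173.6]), 0.78, array([ 332.16, -163.17,    4.87]))]
turner [(array([323.3, 234. ]), 0.63, array([529.87, 102.39,   6.14]))]
turner_deck [(array([286. , 214.6]), 0.65, array([537.13,  17.98,  46.37])), (array([269.7, 218.3]), 0.61, array([558.09, -13.02,  44.55]))]
turner_pad [(array([351.4, 
[... 1692 characters left out ...]
3,    4.64])), (array([339.8, 228.2]), 0.68, array([ 505.31, -165.27,    4.19])), (array([226.7, 279.1]), 0.48, array([383.88,  96.28,  18.45]))]
board_rear [(array([353.4, 303.8]), 0.97, array([ 329.33, -198.39,    5.89])), (array([292.9, 206.7]), 0.73, array([550.24, -51.04,  45.88])), (array([343.5, 239.9]), 0.71, array([ 478.  , -175.04,   -0.05])), (array([340.5, 174.1]), 0.71, array([ 634.34, -166.8 ,    1.03]))]
board_front [(array([258.6, 214.8]), 0.94, array([530.96,  25.86,  40.26])), (array([324.4, 310.4]), 0.86, array([ 313.71, -130.33,    7.23])), (array([340.5, 216. ]), 0.79, array([ 534.39, -167.46,    0.29])), (array([334.7, 148. ]), 0.64, array([ 697.02, -152.55,    1.27]))]
```

```bash
ls pics
```

```text
scene0.png
top0.png
```

View pics/scene0.png

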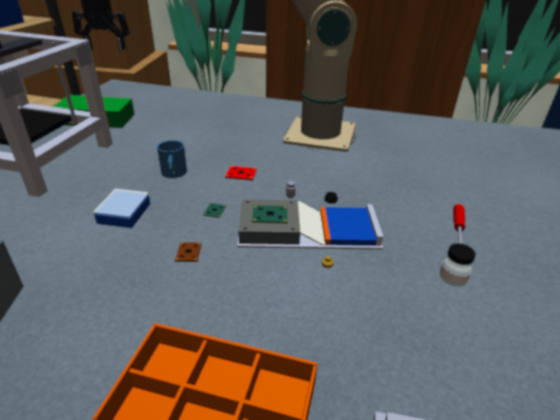

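View pics/top0.png

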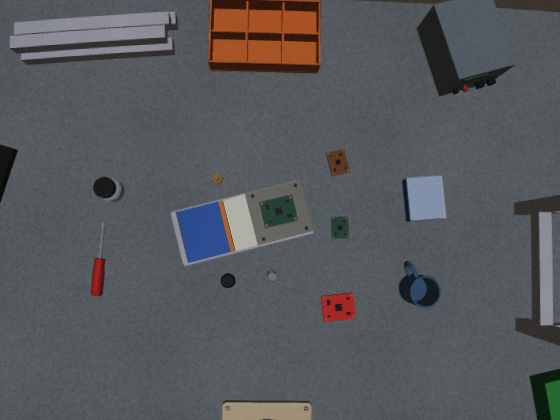

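```bash
python3 - <<'E'
import cv2
a=cv2.imread('pics/top0.png'); cv2.imwrite('pics/topc.png',cv2.resize(a[130:330,160:360],None,fx=3,fy=3,interpolation=2))
E
```

```text
(no output)
```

View pics/topc.png

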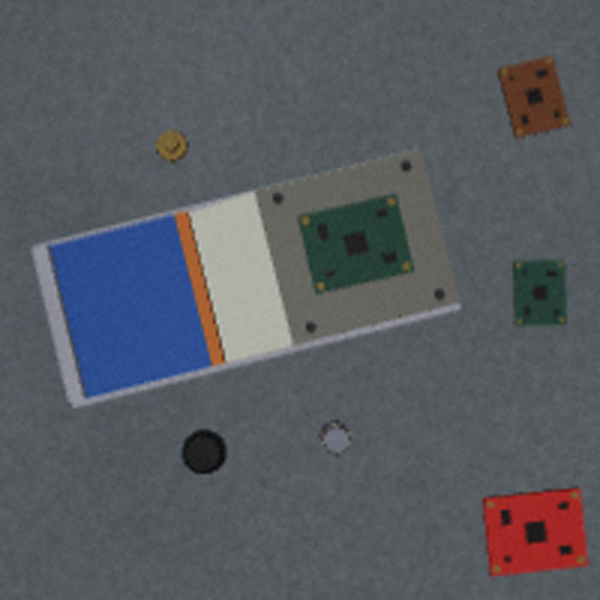

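Board candidates in the top image: the green board on the deck (278,210), a smaller green one on the table (340,228), a brown one (338,162) and a red one (338,307). The description picks the one on the deck, since it is green and the larger of the two greens. The crop confirms it, with black chips facing up. The push direction runs left and slightly down in the picture, and the pad is at (205,232). Next I'll measure the poses.

```bash
cat > meas.py <<'E'
from h import *
np.set_printoptions(precision=2,suppress=True)
def rect(p,mask,z):
    n,l,st,c=cv2.connectedComponentsWithStats(mask.astype(np.uint8))
    out=[]
    for i in range(1,n):
        if st[i,4]<60: continue
        ys,xs=np.where(l==i)
        cn,_=cv2.findContours((l==i).astype(np.uint8),cv2.RETR_EXTERNAL,cv2.CHAIN_APPROX_NONE)
        P=np.array([at_z(p,q[0],z)[:2] for q in max(cn,key=len)],np.float32)
        out.append((cv2.minAreaRect(P),(st[i,:4])))
    return out
if __name__=="__main__":
  for n in("top","scene"):
    p=imaging.get_image(n); hsv=cv2.cvtColor(p["color"],cv2.COLOR_RGB2HSV); H,S,V=cv2.split(hsv)
    print(n)
    for nm,m,z in(("blue",(H>105)&(H<125)&(S>150),22),("orange",(H>5)&(H<20)&(S>130),22),("green",(H>60)&(H<95)&(S>70),46),("white",(S<60)&(V>150),23)):
        for r,b in rect(p,m,z):
            if 380<r[0][0]<640 and -120<r[0][1]<240: print(nm,np.round(r[0],1),np.round(r[1],1),round(r[2],2),b)
E
python3 meas.py
```

```text
top
blue [491.3 152.7] [117.7  96.3] 15.34 [177 202  53  60]
orange [506.1  99.7] [118.1   9.4] 15.31 [219 201  16  51]
green [540.5 -18. ] [58.  74.9] 13.95 [260 196  37  31]
white [512.9  70.3] [125.4  56.4] 15.92 [223 194  36  59]
white [475.2 206.4] [123.9   9.3] 16.16 [172 212  17  53]
scene
blue [498.3 155.3] [134.1  96.1] 14.37 [326 207  50  38]
orange [513.8 100.9] [132.    9.7] 15.19 [320 207  10  37]
green [540.4 -18.3] [60.3 73.4] 16.68 [253 205  34  17]
white [540.9  64.6] [112.1 185.4] 80.03 [264 201  61  46]
white [464.7 206.6] [121.3  14.2] 15.06 [367 204  16  33]
```

```bash
cat > plan.py <<'E'
import sys
from h import *
np.set_printoptions(precision=4,suppress=True)
O=np.array([507.1,95.3]); YB=np.radians(105.4)
u=np.array([np.cos(YB),np.sin(YB)]); v=np.array([-u[1],u[0]])
def blk(P): d=np.array(P[:2])-O; return np.array([d@u,d@v,P[2]])
if __name__=="__main__":
    s=ctrl.read_state(); 
    print("t",s["clock"],"blk",blk(s["eef_pos"]),"rot",s["tool_rot"],"yawerr",np.degrees(s["tool_rot"][2]-YB),"F",s["force"],"w",s["width"],"q",s["qpos"])
    if len(sys.argv)>1:
        bx,by,bz=map(float,sys.argv[1:4]); W=O+bx*u+by*v
        from scipy.spatial.transform import Rotation as R
        M=R.from_euler("xyz",s["tool_rot"]).as_matrix()
        d=np.array([W[0],W[1],bz])-s["eef_pos"]
        print("tool delta m",M.T@d/1000)
E
python3 plan.py -195 -2 231.3
```

```text
t 0.9 blk [-606.9993  532.372   231.3428] rot [ 3.1415 -0.      0.2408] yawerr -91.60571390843386 F [0.0067 0.7914 0.0702] w 85.4781275965743 q [ 1.2642  0.6284  0.0385  1.5174 -0.027   0.9963 -0.02  ]
tool delta m [ 0.5226 -0.4268  0.    ]
```

Request:
drive_tool --deltas "0.0436 -0.0356 0 -7.6 0.025; 0.0871 -0.0711 0 -15.3 0.025; 0.1307 -0.1067 0 -22.9 0.025; 0.1742 -0.1423 0 -30.5 0.025; 0.2178 -0.1778 0 -38.2 0.025; 0.2613 -0.2134 0 -45.8 0.025; 0.3049 -0.249 0 -53.4 0.025; 0.3484 -0.2845 0.02 -61.1 0.025; 0.392 -0.3201 0.04 -68.7 0.025; 0.4355 -0.3557 0.06 -76.3 0.025; 0.479 -0.391 0.08 -84 0.025; 0.5226 -0.4268 0.1 -91.6 0.025"

```text
clock: 2.4
eef_pos: [562.1, -91.0, 130.9]
tool_rot: [3.141, 0.001, 1.843]
force: [0.3, -0.9, 0.8]
width: 25.0
```

```bash
python3 plan.py -180 -2 60
```

```text
t 2.4 blk [-194.2152   -3.5228  130.8686] rot [3.1409 0.0007 1.8433] yawerr 0.21223427107869192 F [ 0.2612 -0.8506  0.768 ] w 24.953472350300878 q [ 0.3471  0.6664 -0.3677  1.8353  0.3515  0.7033  0.053 ]
tool delta m [ 0.0143 -0.0015  0.0709]
```

Request:
drive_tool --deltas "0.004 -0.0015 0.03 0 0.025; 0.012 -0.0015 0.055 0 0.025; 0.017 -0.0015 0.075 0.2 0.025; 0.017 -0.0015 0.078 0.2 0.025; 0.017 -0.0015 0.078 0.2 0.025"

```text
clock: 3.02
eef_pos: [555.3, -76.5, 53.7]
tool_rot: [3.141, 0.0, 1.836]
force: [0.2, 0.9, 1.2]
width: 25.1
```

```bash
python3 plan.py -176 -2 43; python3 - <<'E'
from h import *
p=imaging.get_image("scene"); save(p,"s1.png",(210,160,350,260),5)
p=imaging.get_image("top"); save(p,"t1.png",(170,160,350,290),4)
E
```

```text
t 3.025 blk [-178.4233   -0.8339   53.7139] rot [3.141  0.0005 1.8357] yawerr -0.21927778812314558 F [0.1683 0.8932 1.2337] w 25.120107946022838 q [ 0.2758  0.7716 -0.2946  1.9013  0.4144  0.5276 -0.0365]
tool delta m [0.0024 0.0012 0.0107]
```

View pics/s1.png

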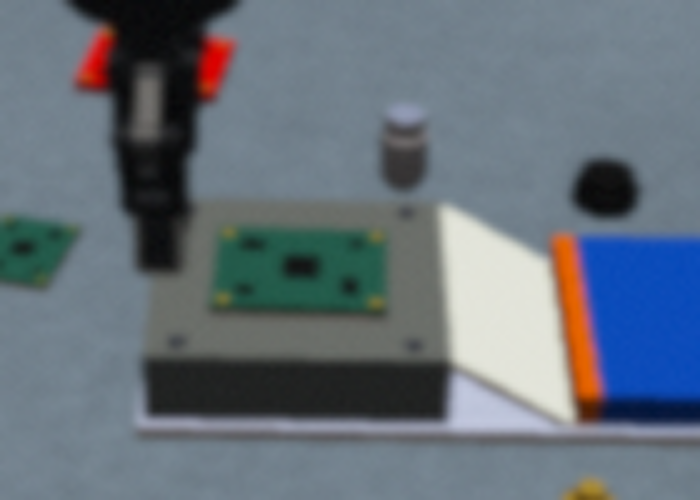

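View pics/t1.png

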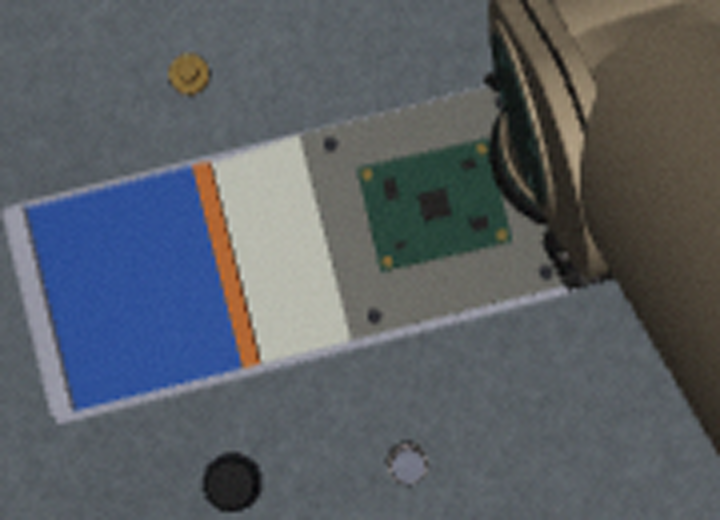

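Request:
drive_tool --deltas "0 0.001 0.006 0 0.025; 0 0.001 0.011 0 0.025; 0 0.001 0.011 0 0.025; 0.003 0.001 0.011 0 0.025"

```text
clock: 3.62
eef_pos: [555.0, -73.2, 42.2]
tool_rot: [-3.141, 0.0, 1.835]
force: [0.2, 0.8, 0.3]
width: 25.5
```

```bash
python3 plan.py -176 -2 43; python3 - <<'E'
from h import *
p=imaging.get_image("scene"); save(p,"s2.png",(210,160,350,260),5)
E
```

```text
t 3.625 blk [-175.1248   -1.3993   42.243 ] rot [-3.1415  0.0001  1.8355] yawerr -0.2354515379269718 F [0.2179 0.7557 0.2965] w 25.486245396942167 q [ 0.2622  0.7894 -0.2825  1.9064  0.4223  0.504  -0.0497]
tool delta m [-0.0009  0.0006 -0.0008]
```

View pics/s2.png

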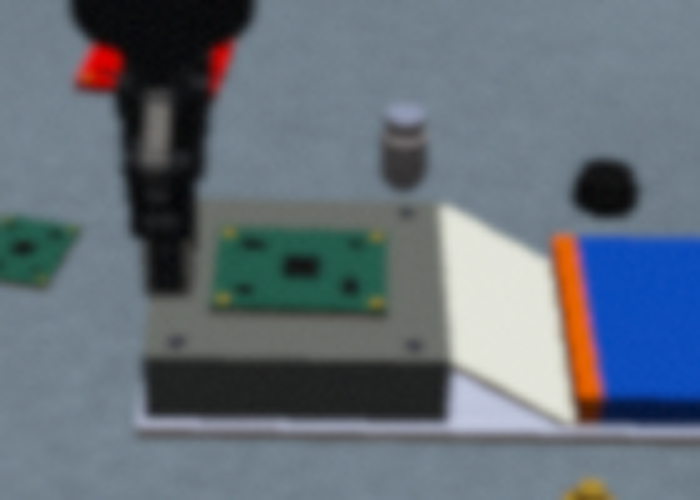

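Request:
drive_tool --deltas "0.006 0.001 0 0 0.025; 0.012 0.001 0 0 0.025; 0.018 0.001 0 0 0.025; 0.024 0.001 0 0 0.025; 0.030 0.001 0 0 0.025; 0.036 0.001 0 0 0.025; 0.042 0.001 0 0 0.025; 0.048 0.001 0 0 0.025; 0.054 0.001 0 0 0.025; 0.060 0.001 0 0 0.025; 0.063 0.001 0 0 0.025"

```text
clock: 5.05
eef_pos: [539.3, -11.3, 42.3]
tool_rot: [-3.142, -0.0, 1.837]
force: [0.0, 0.2, -0.9]
width: 24.9
```

```bash
python3 plan.py -100 -1 42; python3 - <<'E'
from h import *
p=imaging.get_image("scene"); save(p,"s3.png",(210,160,350,260),5)
p=imaging.get_image("top"); save(p,"t3.png",(170,160,350,290),4)
E
```

```text
t 5.05 blk [-111.3632   -2.731    42.3168] rot [-3.1415 -0.0002  1.8366] yawerr -0.17120515148088436 F [ 0.0099  0.2282 -0.8896] w 24.91087434411437 q [ 0.1371  0.7699 -0.2574  1.963   0.4108  0.4592 -0.1562]
tool delta m [ 0.0114 -0.0018  0.0003]
```

View pics/s3.png

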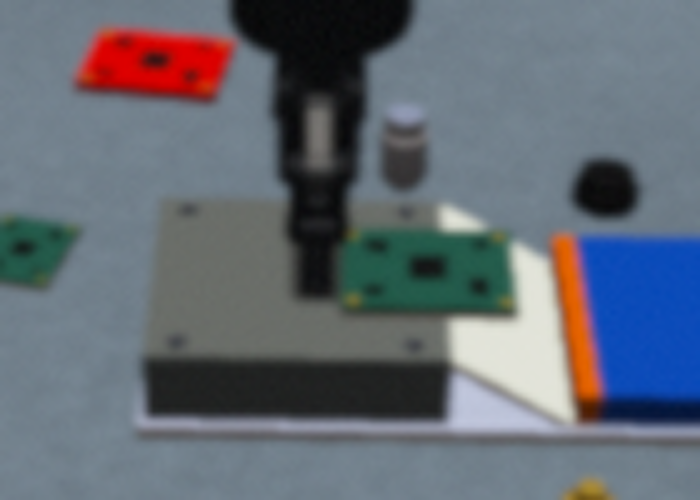

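View pics/t3.png

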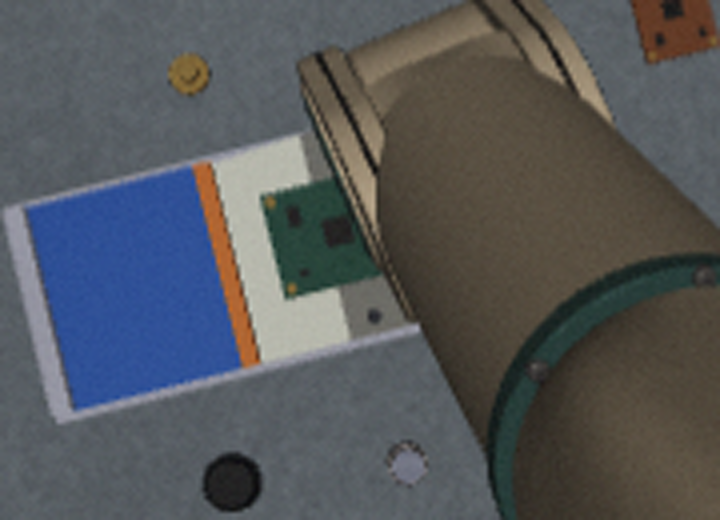

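Request:
drive_tool --deltas "0.004 0 0 0 0.025; 0.008 0 0 0 0.025; 0.012 0 0 0 0.025; 0.016 0 0 0 0.025; 0.020 0 0 0 0.025; 0.022 0 0 0 0.025; 0.022 0 0 0 0.025"

```text
clock: 6.02
eef_pos: [533.6, 9.7, 42.3]
tool_rot: [-3.142, -0.0, 1.836]
force: [0.1, 0.1, -0.5]
width: 25.1
```

```bash
python3 plan.py -79 -1 42; python3 - <<'E'
from h import *
p=imaging.get_image("scene"); save(p,"s4.png",(210,160,350,260),5)
E
```

```text
t 6.025 blk [-89.5947  -2.8021  42.3029] rot [-3.1416 -0.0003  1.8364] yawerr -0.17966171319864774 F [ 0.0633  0.0978 -0.5351] w 25.099018698017037 q [ 0.0925  0.7645 -0.2487  1.9788  0.4055  0.446  -0.1926]
tool delta m [ 0.0106 -0.0018  0.0003]
```

View pics/s4.png

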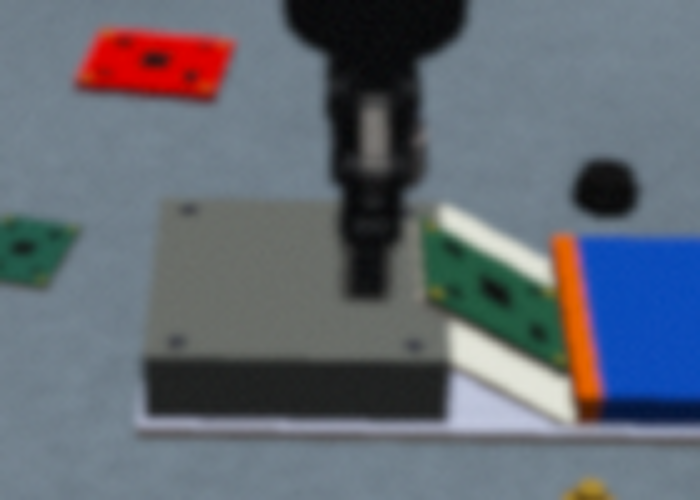

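Request:
drive_tool --deltas "0.005 -0.001 0 0 0.025; 0.009 -0.0015 0 0 0.025; 0.011 -0.0015 0 0 0.025; 0.0123 -0.0015 -0.0023 0 0.025; 0.0136 -0.0015 -0.0046 0 0.025; 0.015 -0.0015 -0.0068 0 0.025; 0.0165 -0.0015 -0.009 0 0.025; 0.0186 -0.0015 -0.0116 0 0.025; 0.0186 -0.0015 -0.0116 0 0.025"

```text
clock: 7.2
eef_pos: [527.5, 26.8, 54.2]
tool_rot: [3.141, 0.0, 1.836]
force: [0.0, -0.6, 0.1]
width: 24.8
```

```bash
python3 plan.py -79 -1 42; python3 - <<'E'
from h import *
p=imaging.get_image("scene"); save(p,"s5.png",(230,170,350,250),6)
E
```

```text
t 7.2 blk [-71.4582  -1.483   54.2168] rot [3.1412 0.0003 1.8361] yawerr -0.1971014757194316 F [ 0.0019 -0.6098  0.1496] w 24.802848485427965 q [ 0.0631  0.739  -0.2536  1.9904  0.3924  0.4586 -0.2161]
tool delta m [-0.0075 -0.0005  0.0122]
```

View pics/s5.png

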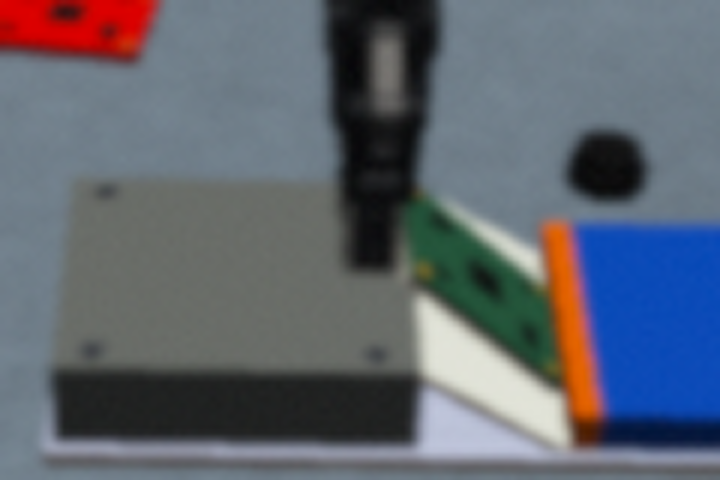

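```bash
cat > ov.py <<'E'
from plan import *
def ov(n,pts,box=(230,170,350,250),s=6):
    p=imaging.get_image("scene"); im=cv2.resize(p["color"][box[1]:box[3],box[0]:box[2],::-1],None,fx=s,fy=s,interpolation=2)
    for (b,c) in pts:
        w=O+b[0]*u+b[1]*v; q=proj(p,[w[0],w[1],b[2]]); q=((q-np.array(box[:2])+.5)*s).astype(int)
        cv2.circle(im,tuple(int(a) for a in q),3,c,-1)
    cv2.imwrite("pics/"+n,im); return p
def board(ph,yc):
    px=-6*np.sin(ph); pz=6-.63*px; a=np.array([px-76*np.cos(ph),pz+76*np.sin(ph)]); nn=6*np.array([np.sin(ph),np.cos(ph)]); f=np.array([px,pz])
    return [((q[0],yc+k,q[1]),c) for k in(-30,30) for q,c in((f,(0,255,255)),(f+nn,(0,255,255)),(a,(255,0,255)),(a+nn,(255,0,255)))]
E
cat > ov1.py <<'E'
from ov import *
import sys
t=blk(ctrl.read_state()["eef_pos"]); w=ctrl.read_state()["width"]; print(t)
pts=[((t[0]+dx,t[1]+k*(w/2+7),t[2]),(255,255,255)) for dx in(-11,11) for k in(-1,1)]
pts+=board(np.radians(float(sys.argv[2])),float(sys.argv[3]))
pts+=[((0,k*60,22),(255,255,0)) for k in(-1,1)]+[((-54,k*60,40),(255,255,0)) for k in(-1,1)]+[((-184,k*60,40),(255,255,0)) for k in(-1,1)]+[((0,60,6),(255,255,0)),((0,-60,6),(255,255,0))]
ov(sys.argv[1],pts)
E
python3 ov1.py o1.png 32 -2
```

```text
[-71.5496  -1.4037  54.0906]
```

View pics/o1.png

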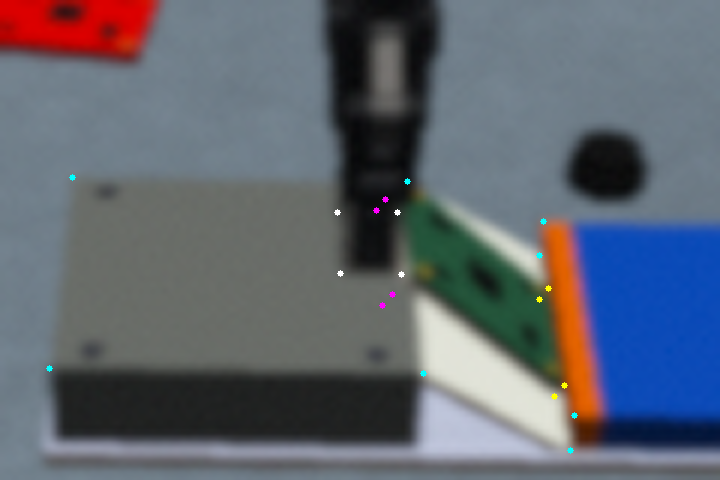

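```bash
sed -i 's/^ov(sys/sys.argv[1:]and ov(sys/' ov1.py; python3 ov1.py o2.png 43 -1
```

```text
[-71.6071  -1.409   54.0004]
```

View pics/o2.png

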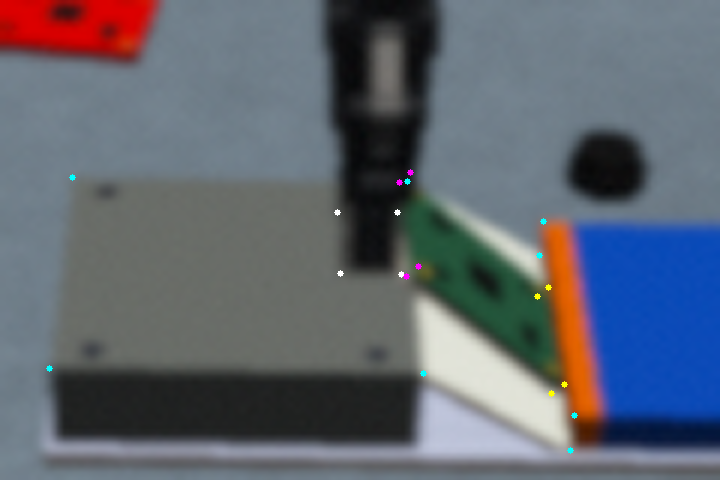

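```bash
cat > fit.py <<'E'
from plan import *
def fit(cam="scene",zc=0):
    p=imaging.get_image(cam); hsv=cv2.cvtColor(p["color"],cv2.COLOR_RGB2HSV); H,S,V=cv2.split(hsv)
    m=((H>60)&(H<95)&(S>70)).astype(np.uint8); n,l,st,c=cv2.connectedComponentsWithStats(m)
    best=None
    for i in range(1,n):
        if st[i,4]<60: continue
        ys,xs=np.where(l==i); P=[at_depth(p,(x,y)) for x,y in zip(xs,ys)]
        P=np.array([blk(q) for q in P if q is not None])
        md=np.median(P,0)
        if abs(md[1])<50 and -200<md[0]<120:
            print(cam,"n",len(P),"med",md,"min",np.percentile(P,2,0),"max",np.percentile(P,98,0))
            A=np.c_[P[:,:2],np.ones(len(P))]
            w=np.ones(len(P),bool)
            for _ in range(4):
                k=np.linalg.lstsq(A[w],P[w,2],rcond=None)[0]; r=P[:,2]-A@k; w=abs(r)<2.5
            print("plane z=ax+by+c",k,"tilt deg",np.degrees(np.arctan(-k[0])),"inl",w.sum())
if __name__=="__main__": fit(); 
E
python3 fit.py
```

```text
scene n 169 med [-114.4308  -10.3648  403.8664] min [-118.3994  -32.5556  379.2026] max [-109.7175    9.9033  428.8211]
plane z=ax+by+c [  -13.5388    -2.6587 -1170.7077] tilt deg 85.77570496226865 inl 21
scene n 210 med [-73.4733 -35.4011 247.9613] min [-104.6817  -40.1386  242.196 ] max [-38.9277 -16.5072 252.8082]
plane z=ax+by+c [  0.0164   0.0865 252.1961] tilt deg -0.9369166363309844 inl 116
scene n 305 med [-31.1948  -6.4092  40.7075] min [-57.4415 -30.3799  17.0565] max [-4.7597 21.1285 63.4154]
plane z=ax+by+c [-0.8709  0.0128 13.4095] tilt deg 41.05151396777292 inl 299
```

The depth fit shows the board raised to 41°, on the expected arc with the rear edge caught on the finger. I'll keep following the arc.

Request:
drive_tool --deltas "0.0042 0 -0.0050 0 0.025; 0.0078 0 -0.0086 0 0.025; 0.0103 0 -0.0107 0 0.025; 0.0128 0 -0.0127 0 0.025; 0.0155 0 -0.0145 0 0.025; 0.0181 0 -0.0162 0 0.025; 0.021 0 -0.0178 0 0.025; 0.0238 0 -0.0192 0 0.025; 0.0268 0 -0.0205 0 0.025; 0.0297 0 -0.0216 0 0.025; 0.0297 0 -0.0216 0 0.025"

```text
clock: 8.78
eef_pos: [519.5, 55.9, 75.6]
tool_rot: [3.142, -0.0, 1.837]
force: [0.5, 0.8, -0.3]
width: 24.8
```

```bash
python3 plan.py; python3 fit.py;python3 - <<'E'
from h import *
p=imaging.get_image("scene"); save(p,"s6.png",(230,170,350,250),6)
E
```

```text
t 8.775 blk [-41.2794  -1.5017  75.5955] rot [ 3.1415 -0.0002  1.8366] yawerr -0.17291346683154316 F [ 0.5422  0.7973 -0.3348] w 24.783864299363717 q [ 0.0173  0.6975 -0.2682  1.9964  0.3669  0.4937 -0.2509]
scene n 272 med [-83.4453 -14.2018 426.6922] min [-89.6374 -36.8511 399.3405] max [-78.0067  10.7533 451.7402]
plane z=ax+by+c [  1.9455   0.5685 596.6288] tilt deg -62.79637462241043 inl 32
scene n 220 med [-45.2406 -35.655  269.7142] min [-75.3892 -40.1019 263.7497] max [ -8.8969 -13.2123 274.2526]
plane z=ax+by+c [  0.0138   0.1046 273.8988] tilt deg -0.788794893762126 inl 121
```

View pics/s6.png

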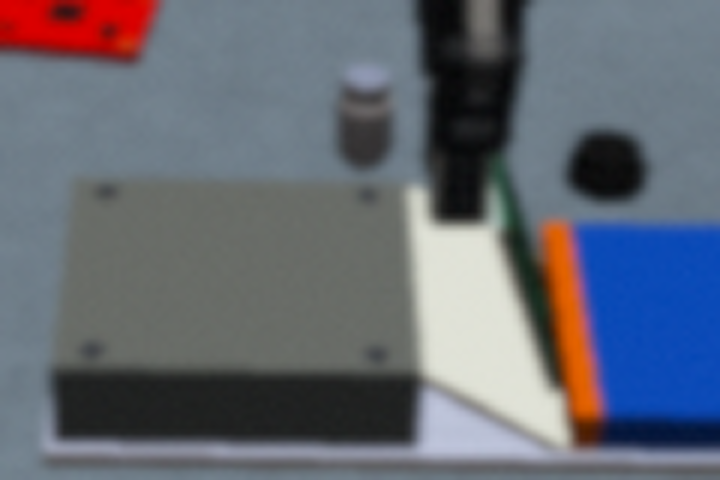

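Request:
drive_tool --deltas "0.003 0 -0.0010 0 0.025; 0.006 0 -0.0018 0 0.025; 0.009 0 -0.0024 0 0.025; 0.0125 0 -0.003 0 0.025; 0.0155 0 -0.0032 0 0.025; 0.019 0 -0.0034 0 0.025; 0.0225 0 -0.0034 0 0.025; 0.0255 0 -0.0034 0 0.025; 0.028 0 -0.0034 0 0.025; 0.030 0 -0.0034 0 0.025; 0.030 0 -0.0034 0 0.025"

```text
clock: 10.25
eef_pos: [511.7, 84.6, 78.9]
tool_rot: [3.142, -0.0, 1.836]
force: [-0.3, 0.4, -0.1]
width: 24.8
```

```bash
python3 plan.py;python3 - <<'E'
from h import *
p=imaging.get_image("scene"); save(p,"s7.png",(230,170,350,250),6)
E
```

```text
t 10.25 blk [-11.5007  -1.5927  78.9256] rot [ 3.1416 -0.      1.8363] yawerr -0.19007234118107066 F [-0.2512  0.3532 -0.0951] w 24.825604183323787 q [-0.0427  0.6876 -0.263   2.0053  0.3566  0.4923 -0.2996]
```

View pics/s7.png

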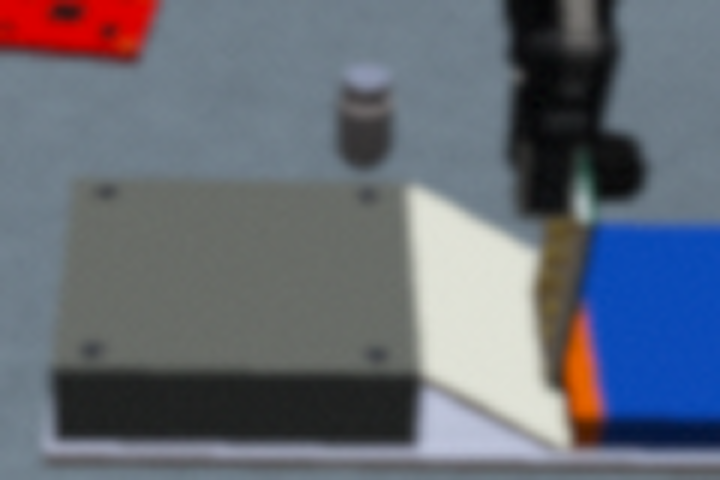

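The board now stands on its front edge at the stop, at about (570,290) in this crop, with the lamp face towards the finger. Next I'll topple it gently.

Request:
drive_tool --deltas "0.002 0 0 0 0.025; 0.004 0 0 0 0.025; 0.006 0 0 0 0.025; 0.008 0 0 0 0.025; 0.010 0 0 0 0.025; 0.012 0 0 0 0.025; 0.014 0 0 0 0.025; 0.016 0 0 0 0.025; 0.018 0 0 0 0.025; 0.018 0 0 0 0.025"

```text
clock: 11.55
eef_pos: [507.0, 102.1, 78.9]
tool_rot: [3.142, -0.0, 1.836]
force: [0.3, -1.3, -0.1]
width: 24.8
```

```bash
python3 plan.py;python3 - <<'E'
from h import *
p=imaging.get_image("scene"); save(p,"s8.png",(270,170,390,250),6)
p=imaging.get_image("top"); save(p,"t8.png",(150,160,330,290),4)
E
```

```text
t 11.55 blk [ 6.5388 -1.7013 78.9378] rot [ 3.1415 -0.0001  1.8363] yawerr -0.18643171320550606 F [ 0.2668 -1.2608 -0.1174] w 24.757967050991827 q [-0.0805  0.6858 -0.2583  2.0094  0.3518  0.4885 -0.3301]
```

View pics/s8.png

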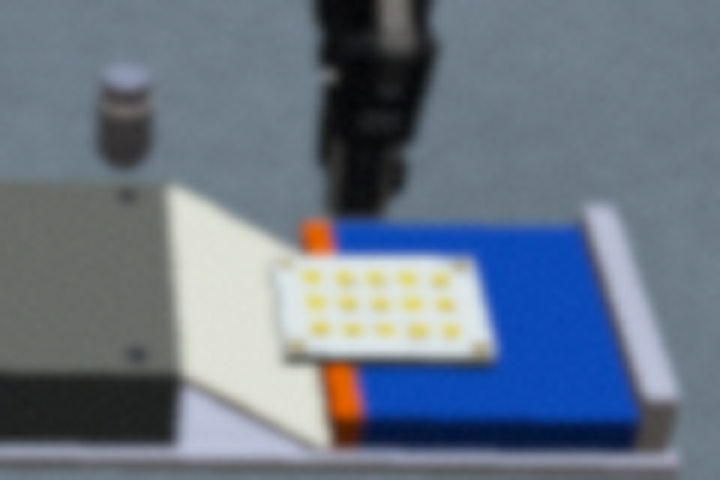

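View pics/t8.png

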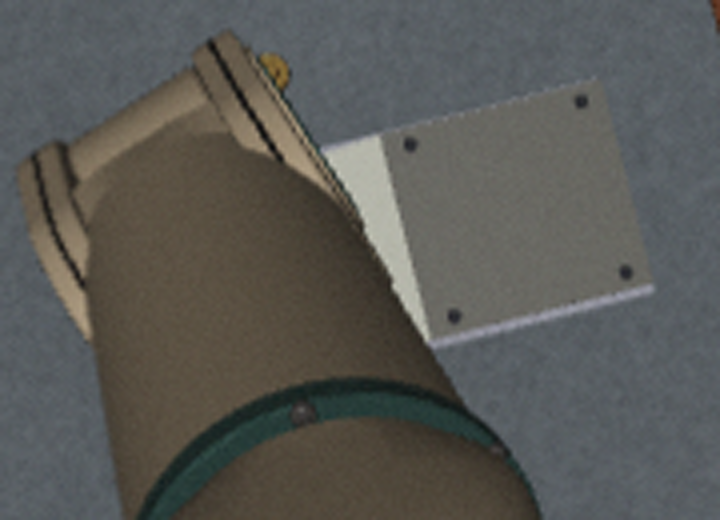

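The board has toppled and lies flat with the lamp face up. It still overhangs the stop by about 15 mm at the rear, spanning (275–495, 255–360) in the crop. The slope is in the way of getting a finger behind that edge, so I'll press lightly on top and slide the board fully onto the pad.

Request:
drive_tool --deltas "0.008 -0.002 0.015 0 0.025; 0.014 -0.002 0.03 0 0.025; 0.014 -0.002 0.042 0 0.025; 0.014 -0.002 0.047 0 0.025; 0.014 -0.002 0.049 0 0.025; 0.014 -0.002 0.049 0 0.025"

```text
clock: 12.4
eef_pos: [501.6, 114.6, 30.0]
tool_rot: [3.141, 0.0, 1.836]
force: [0.1, -0.1, 0.7]
width: 24.8
```

```bash
python3 plan.py; cat > fitw.py <<'E'
from plan import *
def fit(cam="scene"):
    p=imaging.get_image(cam); E=np.array(p["extrinsics"])
    H,S,V=cv2.split(cv2.cvtColor(p["color"],cv2.COLOR_RGB2HSV)); P=[];R=[]
    for y in range(180,290):
        for x in range(150,400):
            q=at_depth(p,(x,y))
            if q is None: continue
            b=blk(q)
            if -40<b[0]<106 and abs(b[1])<58 and 25.2<b[2]<33: P.append(b)
    P=np.array(P); P=P[P[:,0]>-60]
    m=P[(P[:,0]>-24)|(P[:,2]<0)]
    r=cv2.minAreaRect(m[:,:2].astype(np.float32))
    print(cam,"n",len(m),"zmed",np.median(m[:,2]),"pct",np.percentile(m,2,0),np.percentile(m,98,0),"rect",r)
fit(); 
E
python3 fitw.py;python3 - <<'E'
from h import *
p=imaging.get_image("scene"); save(p,"s9.png",(270,170,390,250),6)
E
```

```text
t 12.4 blk [20.0777  0.1502 30.0151] rot [3.1413 0.0001 1.8356] yawerr -0.22677696655084664 F [ 0.1346 -0.1213  0.7133] w 24.785840430085 q [-0.1476  0.7688 -0.1984  2.0352  0.3866  0.3724 -0.3887]
scene n 453 zmed 27.485447584337066 pct [-13.1404 -30.9741  25.5448] [60.3542 25.8692 30.3286] rect ((23.288591384887695, -0.6066169738769531), (76.40762329101562, 61.62123489379883), 0.44960978627204895)
```

View pics/s9.png

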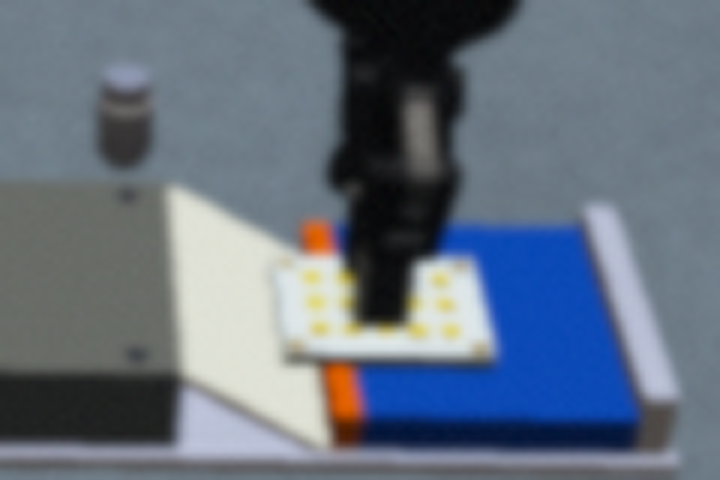

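Request:
drive_tool --deltas "0 0 0.001 0 0.025; 0 0 0.002 0 0.025; 0 0 0.0027 0 0.025; 0 0 0.0027 0 0.025"

```text
clock: 13.0
eef_pos: [501.6, 114.8, 28.0]
tool_rot: [3.141, 0.0, 1.836]
force: [-1.7, -0.7, 8.1]
width: 25.1
```

Request:
drive_tool --deltas "0.002 0 0 0 0.025; 0.004 0 0 0 0.025; 0.006 0 0 0 0.025; 0.008 0 0 0 0.025"

```text
clock: 13.5
eef_pos: [500.3, 120.9, 28.0]
tool_rot: [3.141, 0.002, 1.834]
force: [1.3, -3.6, 6.0]
width: 25.4
```

```bash
python3 plan.py;  python3 fitw.py
```

```text
t 13.5 blk [26.4604 -0.2349 27.9659] rot [3.1406 0.0023 1.8345] yawerr -0.2924690649476382 F [ 1.2616 -3.5764  5.9811] w 25.362953246971987 q [-0.1664  0.7721 -0.1909  2.0362  0.3857  0.3664 -0.4026]
scene n 446 zmed 27.595860148726672 pct [ -7.326  -31.2956  25.6139] [66.0073 26.2463 29.9871] rect ((29.46768569946289, -0.9166622161865234), (63.16279602050781, 76.37181854248047), 89.74339294433594)
```

The drag works: the board moved 6 mm with the fingertips. I'll continue.

Request:
drive_tool --deltas "0.003 0 0 0 0.025; 0.006 0 0 0 0.025; 0.009 0 0 0 0.025; 0.012 0 0 0 0.025; 0.015 0 0 0 0.025; 0.018 0 0 0 0.025; 0.021 0 0 0 0.025; 0.024 0 0 0 0.025; 0.026 0 0 0 0.025; 0.028 0 0 0 0.025; 0.028 0 0 0 0.025"

```text
clock: 14.92
eef_pos: [492.9, 148.4, 28.0]
tool_rot: [3.14, 0.002, 1.835]
force: [1.1, -2.2, 7.9]
width: 25.0
```

```bash
python3 plan.py;  python3 fitw.py
```

```text
t 14.925 blk [54.9311 -0.4306 27.958 ] rot [3.1404 0.0018 1.835 ] yawerr -0.26451568383610036 F [ 1.1155 -2.216   7.8866] w 24.952083117890265 q [-0.2261  0.7716 -0.184   2.0362  0.372   0.3642 -0.4439]
scene n 451 zmed 27.571758888238378 pct [ 19.6086 -32.6871  25.5835] [92.5772 26.246  30.4256] rect ((56.523284912109375, -3.0177383422851562), (59.81879425048828, 76.05345916748047), 85.91045379638672)
```

Centre x is about 56–57 mm, so the board is fully on the pad. Next I'll lift straight up and retreat towards the start, clear of everything.

Request:
drive_tool --deltas "0 0 -0.01 0 0.025; 0 0 -0.04 0 0.025; 0 0 -0.09 0 0.025; 0 0 -0.14 0 0.025; -0.05 0 -0.17 0 0.025; -0.11 0 -0.19 0 0.025; -0.17 0 -0.2 0 0.025; -0.23 0 -0.2 0 0.025; -0.29 0 -0.2 0 0.025; -0.34 0 -0.2 0 0.025; -0.34 0 -0.2 0 0.025; -0.34 0 -0.2 0 0.025"

```text
clock: 16.48
eef_pos: [580.8, -177.5, 227.3]
tool_rot: [3.142, -0.001, 1.836]
force: [-0.4, 0.4, 0.0]
width: 25.3
```

```bash
python3 plan.py;  sed -i 's/^fit(); /fit("scene");fit("top")/' fitw.py; python3 fitw.py; python3 - <<'E'
from h import *
p=imaging.get_image("scene"); save(p,"s10.png",(210,150,400,290),4)
p=imaging.get_image("top"); save(p,"t10.png",(100,140,360,330),3)
E
```

```text
t 16.475 blk [-282.5835    1.4177  227.2767] rot [ 3.1415 -0.0014  1.8365] yawerr -0.17840161790404388 F [-0.3747  0.4112  0.015 ] w 25.26185296372823 q [ 0.4655  0.5885 -0.3446  1.6395  0.2303  0.9544  0.3063]
scene n 571 zmed 27.492740639066028 pct [ 19.6082 -31.9431  25.5291] [92.262  27.478  28.7335] rect ((56.14242935180664, -0.8820648193359375), (63.46953582763672, 75.9166030883789), 86.68644714355469)
top n 892 zmed 28.296802761292497 pct [ 19.1308 -31.9129  26.125 ] [92.497  26.0277 29.9369] rect ((56.091552734375, -3.4150657653808594), (62.06916427612305, 77.13461303710938), 87.50481414794922)
```

View pics/s10.png

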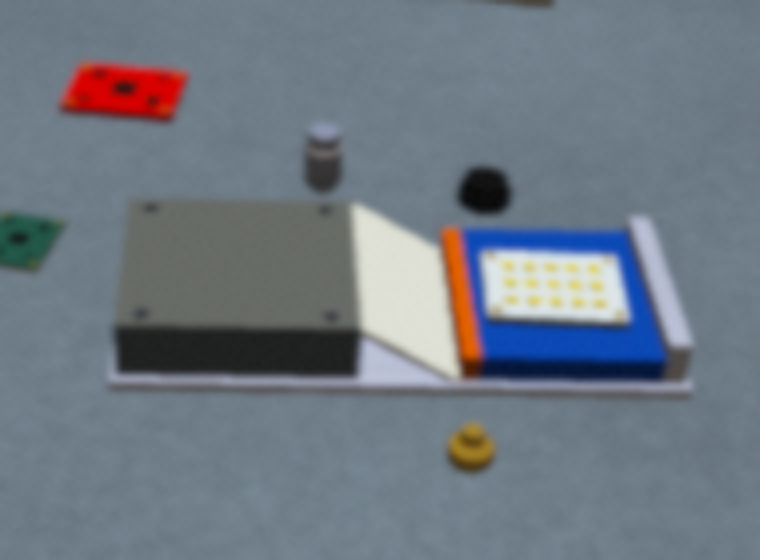

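View pics/t10.png

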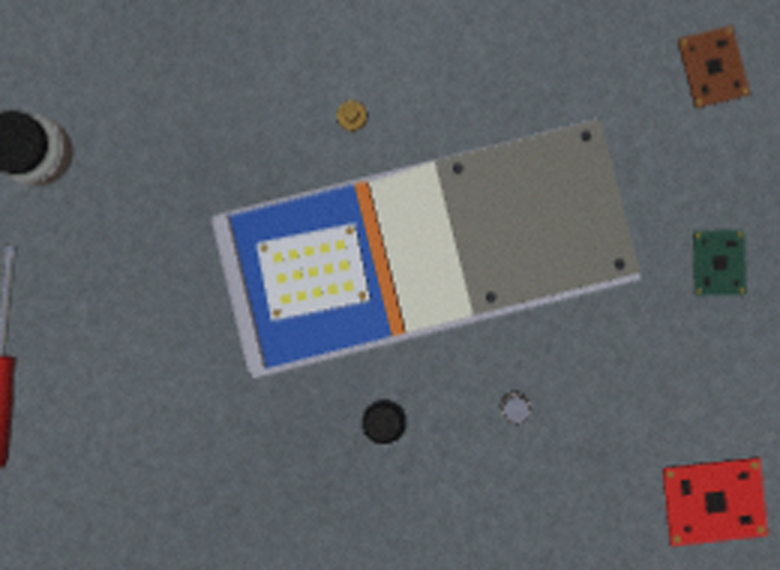

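Both views show the board lying lamp face up, flat and entirely on the blue pad, 3–4° from square. Nothing else has moved. Handing in.

```bash
python3 -c "
from cell import ctrl
print(ctrl.finish_job())"
```

```text
the job is handed in; nothing more can be done
None
```

The green lighting board now lies flat on the blue pad with its white lamp face up, and the job is handed in at about 17 s of the 42 s allowed.

**How it went:** I pushed the board along the deck with the fingertips until it slid down the slope to the stop. I then followed its rear edge round the arc until it stood on its front edge, and toppled it over. It came down overhanging the stop by about 15 mm at the rear. I pressed lightly on top (about 8 N) and slid it some 33 mm forward, fully onto the pad, without picking it up.

**Last checks (both cameras):**
- **Position:** the board spans roughly block x = 18 to 94 mm on a pad that runs from 10 to 108 mm. It is 1 to 3 mm off the centre line, well inside both sides.
- **Flatness:** its top is at a height of 27.5 to 28.3 mm; 28 mm is expected for lying flat.
- **Squareness:** it is about 3° askew.
- **Surroundings:** the bystanders near the block looked unmoved in the last pictures. The mug and slide box were outside those crops. The arm was clear of everything.

**Disagreements:**
- The two cameras differ by about 2.5 mm on the sideways position, which is about their calibration error.
- While the board was being raised, my model overlay did not match the scene picture. The depth fit did match the expected arc, so I went by that.

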